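# Secure a jar and a bottle in the travel rack

### The arm

A 7-joint arm with a two-finger parallel gripper is mounted at the origin on a cart in front of the work surface, level with it; the furniture and walls round the work are solid. World frame = base frame: x ahead of the robot, y to its left, z up, the work surface at z = 0. Lengths are in mm, angles in rad, forces in N, time in s.
With the tool pointing down it reaches from about 400 to 875 mm from the base axis. Payload 4.4 kg.
Tool frame: the origin (TCP) lies at the very end of the fingers, on their centre line; the grasp point (between the pads) lies 19 mm behind it; y points along the fingers, z is the direction in which the jaws open and shut, and the axes are right-handed (so a half turn about y gives the same grasp; the last joint's range is limited). The gripper opens to 85 mm and grips with 20 to 120 N. Pads are 22 mm wide; open, the fingers measure 114 mm over their backs; the gripper's body (76 mm by 85 mm) begins 54 mm behind the grasp point. The pads swing forward as they close: fully open they stand 13 mm farther back than shut.
Start: joints at [1.101, 0.628, 0.038, 1.517, -0.027, 0.996, -0.02], TCP at [255.423, -597.726, 231.313] pointing down, gripper open.
Joint ranges: [-3.06, 3.06], [-0.37, 2.12], [-1.25, 1.32], [0.18, 2.47], [-1.1, 4.24], [0.23, 1.98], [-2.94, 2.94]. Speed limits (rad/s): [2.57, 2.57, 3.14, 3.14, 3.14, 3.14, 3.14].

### API

Orientations are given as [roll, pitch, yaw] about the fixed x, y, z axes, in that order (R = Rz(yaw) Ry(pitch) Rx(roll)).
In Python, from cell import * gives the robot as it stands.
- The arm moves only by the tool apply_moves, never from a script. Its argument "targets" is a list of rows, each a list of 6 numbers: the shift along the tool's x, y, z in units of 40 mm (1.0 is 40 mm), then the turn, a rotation vector about the tool's x, y, z in units of 8 degrees (1.0 is 8 degrees). A call has 1 to 12 rows; each row shifts and turns the commanded pose from where the row before left it, along the tool's axes as they then stand; what a row does not reach is not made up. A row lasts 1/8 s, in which the tool goes at most 62.5 mm and 10.7 degrees, less where a joint would pass 70% of its speed; a pose out of reach is approached as far as the arm can. A call is refused whole if a number of a shift passes 1 or a number of a turn 1, either way. A call with a gripper value outside its range is refused whole. "jaw" is the gripper command: -1 is shut, 1 is fully open, values between are in proportion, set as the call begins (left out, the last holds). The fingers move at their own pace and stop on an object; the grip force is fixed at half the most. Time passes only in rows, so rows that do not move let the fingers close. It gives the time, the measured TCP pose, the force and the opening at its end, in the units of the state.
- read_state(): the state, without advancing time (a new reading comes with each control period).
- get_image(name): name is "scene" or "side" or "wrist"; returns the picture (420x560x3 uint8, red, green, blue); there is no depth.
- calibration(name): a dict with "fx", "fy", "cx", "cy" (pixels), "k1" (the pictures are not rectified: a ray, as slopes to the right and down, at radius r is drawn at 1 + k1 r^2 times it, then the intrinsics apply), "world_from_camera" (4x4, takes a point from camera to world coordinates). Camera axes: x right, y down, z forward; pixel columns grow to the right and rows downward; lengths in mm; the calibration is good to about 2 mm. A picture is of the moment at which its call begins: read the wrist's pose just before it. calibration takes no time and is no camera call; for the wrist camera it gives the pose at the moment of the call.
- finish_job(): hands the job in, once; it reports no verdict.
The state is a dict: "clock": time; "qpos": joint angles; "qd": joint speeds; "tau": joint torques, N m; "eef_pos": TCP position; "tool_rot": TCP orientation; "force": force on the tool from outside, world axes, zero at the start; "torque": the same for the moment, N m; "width": finger opening in mm.
Only numpy, scipy, OpenCV 4.12 (cv2) and the standard library are available. Lean on these libraries where they do the work, as an engineer would, in place of code of your own. Each camera call takes 0.05 s, during which the arm holds its last target. There are 200 camera calls.

### The job

The mobile lab is about to drive off: slide the wide jar and the narrow bottle, standing, along the table into the bays of the travel rack, each into the bay of its own width, until they stand fully home against the back. When both are in, swing the retaining bar shut across them. Do not lift or tip the two containers, and leave the other things on the table where they are.

Things in the scene. Friction and masses are not known exactly. Their poses are not given: they have to be found in the camera images.
- jar: short wide screw-cap jar, upright: round body 52 mm in diameter to 54 mm height, cap 48 mm in diameter, 66 mm high in all, about 0.13 kg. Origin at the centre of its underside, z up. Stands loose on the table in front of the rack.
- bottle: narrow screw-cap bottle, upright: round body 37 mm in diameter to 50 mm height, cap 31 mm in diameter, 69 mm high in all, about 0.09 kg. Origin at the centre of its underside, z up. Stands loose on the table in front of the rack.
- rack: grey travel rack fixed to the table, 45 mm high, 137 mm wide, with two bays open in front and above, without floor (containers slide in on the table). Origin on the table; -x points out of the bays (roughly to the robot), +y to its left. Three 12 mm fins at y = -62.5, 7.5, 62.5 mm end in round noses at x = -18 mm. Left of the bays a keeper post reaches to x = -29 mm at y = 68 to 83 mm.
- wide_bay (a point): where the centre of the wide jar's underside is when it touches the back of the wide bay (the right one, 58 mm wide): at (-2, -27.5, 0) mm in the rack's frame; axes as the rack's. The jar has 3 mm play each side. Home, it still stands 10 mm out of the fins' noses, so fingers can push it home without entering the bay.
- narrow_bay (a point): where the centre of the narrow bottle's underside is when it touches the back of the narrow bay (the left one, 43 mm wide): at (-10, 35, 0) mm in the rack's frame; axes as the rack's. The bottle has 3 mm play each side and, home, also stands 10 mm out of the fins' noses.
- bar (a joint): retaining bar swinging level about an upright hinge at the rack's right front corner: 0 = shut, along the rack's +y across both bays, against a stop; grows as it opens; 1.57 = straight out of the rack's front (its -x); more = further away to the right (limit 2.4). It starts between 1.75 and 2.15, clear of both bays, stays where it is left and moves with under 1 N at its end.
- bar_hinge (a point): hinge axis of the bar, 28 mm above the table, at x = -37 mm, y = -82 mm in the rack's frame.
- bar_end (a point): black round knob, 12 mm in diameter, 14 to 48 mm above the table, at the bar's free end 165 mm from the hinge axis. The bar itself is 8 mm thick and spans 19 to 37 mm above the table. When shut it clears home containers by about 4 mm. This point: the knob's axis, 28 mm up.
- mortar: bystander: white mortar, 94 mm wide, 55 mm high, behind the rack; origin at the centre of its underside.
- petri: bystander: flat closed dish, 90 mm in diameter, 15 mm high, left behind the rack; origin at the centre of its underside.
- big_bottle: bystander: larger screw-cap bottle, 43 mm in diameter and 86 mm high, behind the rack to the right; origin at the centre of its underside.

How it is judged:
By the outcome, as a careful person would: the job done as asked, in the order asked, and still so for the second after the job is handed in, with the robot touching nothing.
It also fails if it takes over 72 s, if anything falls off the work surface, if the arm or the gripper's body presses on something with over 40 N, if the wrist force passes 120 N, or if a joint passes its speed limit or range.

## Working session

There is one attempt and no reset: what is moved stays moved. The work goes in short steps, Python scripts to look and compute and a tool call to move; the robot and the scene stay as the last step left them, time stands still between calls to the robot, and variables do not carry over. Pictures are saved under pics/ and viewed, about 8 in all and at most 12, crops included, and the job is handed in when it is done.

Besides the shell and the picture viewer there is one more tool, called after "Emit:" by a JSON object that holds its "method" and its "body", one argument or row to a line. apply_moves: Moves the arm, as the interface text tells. Its arguments: {"type":"object","properties":{"targets":{"type":"array"},"jaw":{"type":"number"}},"required":["targets"]}

```bash
mkdir -p pics; ls; python3 - <<'E'
from cell import *
import cv2
s=read_state();print({k:np.round(v,3) if 0 else v for k,v in s.items()})
for n in("scene","side"):
    cv2.imwrite(f"pics/{n}0.png",cv2.cvtColor(get_image(n),cv2.COLOR_RGB2BGR))
    c=calibration(n);print(c)
E
```

```text
pics
{'clock': 0.0, 'qpos': array([ 1.10117944,  0.62935515,  0.03842099,  1.51835414, -0.02697388,
        0.99628707, -0.01997857]), 'qd': array([ 0.00043159,  0.0006435 , -0.00133237,  0.00147938, -0.00192024,
       -0.00073495, -0.00030541]), 'tau': array([-1.03031882e-03, -5.63404012e+01,  1.22706000e+00, -1.93455344e+01,
        1.13155588e-02,  1.05187358e-02,  1.27093915e-05]), 'eef_pos': array([ 255.19483384, -597.14048258,  230.3872897 ]), 'tool_rot': array([-1.57268223e+00, -3.45783589e-05, -2.73772281e+00]), 'force': array([-0.84304339,  0.31334942,  0.23275892]), 'torque': array([-0.00739055,  0.01309816, -0.01235713]), 'width': 85.58881883574568}
{'fx': 477.70157776926635, 'fy': 477.70157776926635, 'cx': 278.8034027491493, 'cy': 210.21405668299386, 'k1': -0.06495637875292258, 'world_from_camera': array([[-8.13412156e-01, -3.51096712e-01,  4.63779865e-01,
         1.93571143e+02],
       [-5.81687764e-01,  4.90822088e-01, -6.48639363e-01,
         7.89575893e+02],
       [ 1.01745794e-04, -7.97386216e-01, -6.03469314e-01,
         6.12755111e+02],
       [ 0.00000000e+00,  0.00000000e+00,  0.00000000e+00,
         1.00000000e+00]])}
{'fx': 476.9467541868358, 'fy': 476.9467541868358, 'cx': 274.1054802669916, 'cy': 216.55791451004276, 'k1': 0.016393380402581745, 'world_from_camera': array([[-9.99408656e-01, -4.59526395e-03,  3.40767171e-02,
         5.84680859e+02],
       [-3.00137446e-02,  6.00159320e-01, -7.99317188e-01,
         1.03577391e+03],
       [-1.67783859e-02, -7.99867286e-01, -5.99942340e-01,
         7.01880725e+02],
       [ 0.00000000e+00,  0.00000000e+00,  0.00000000e+00,
         1.00000000e+00]])}
```

View pics/scene0.png

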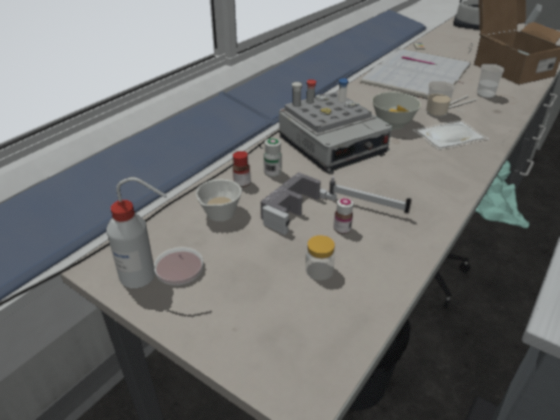

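View pics/side0.png

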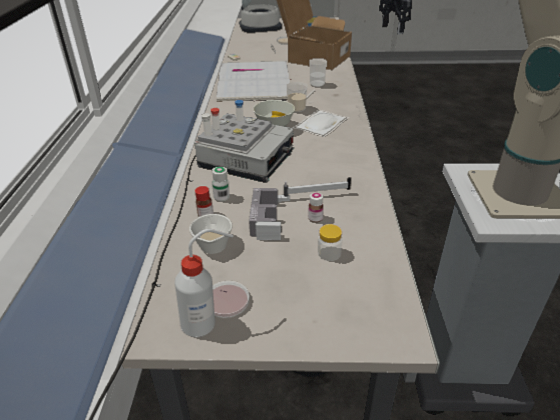

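Both views show the rack in the middle, with the jar (yellow cap) at side (330,240), the bottle (red/white cap) at (316,207), and the bar knob at (350,185). I'll enlarge this area to measure.

```bash
python3 - <<'E'
import cv2
a=cv2.imread('pics/scene0.png')[160:290,250:420];b=cv2.imread('pics/side0.png')[165:275,225:365]
cv2.imwrite('pics/c0.png',cv2.resize(a,None,fx=4.7,fy=4.6,interpolation=cv2.INTER_CUBIC))
cv2.imwrite('pics/c1.png',cv2.resize(b,None,fx=5,fy=5,interpolation=cv2.INTER_CUBIC))
E
```

```text
(no output)
```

View pics/c1.png

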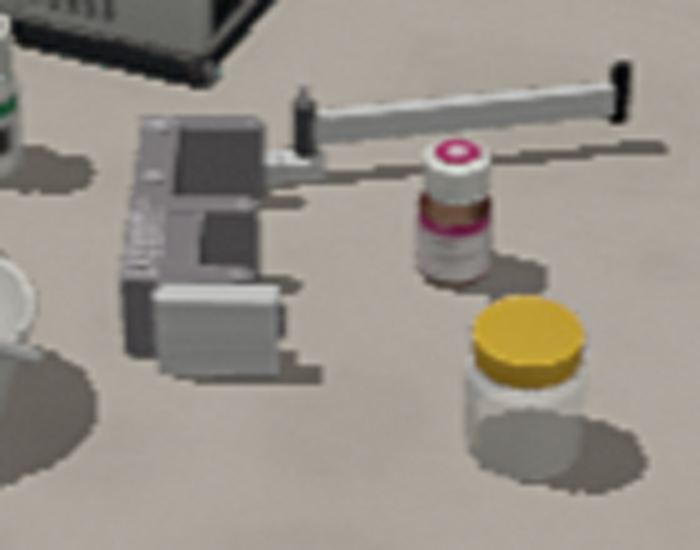

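View pics/c0.png

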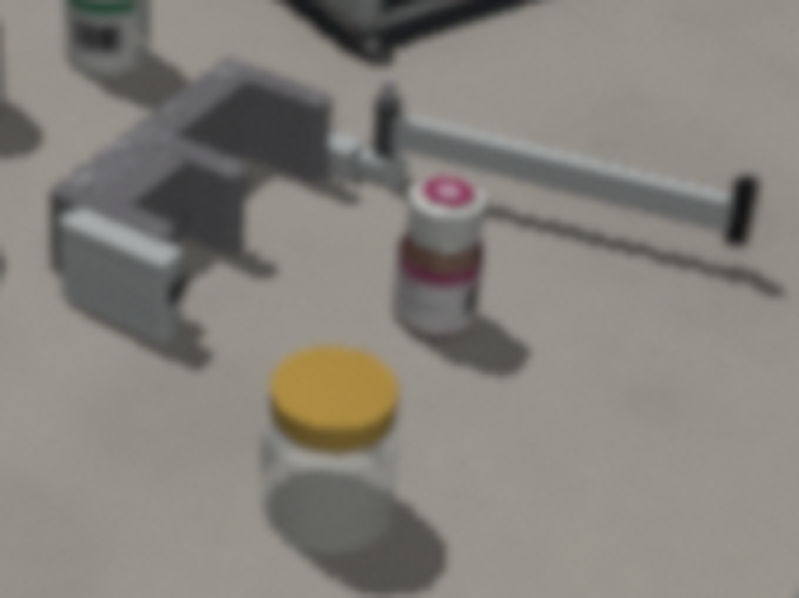

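The crops show the caps, knob and rack clearly. I'll triangulate from both views.

```bash
cat > h.py <<'E'
from cell import *
import numpy as np, cv2
from scipy.spatial.transform import Rotation as R
def ray(n,u,v,c=None):
    c=c or calibration(n)
    K=np.array([[c['fx'],0,c['cx']],[0,c['fy'],c['cy']],[0,0,1.]])
    p=cv2.undistortPoints(np.array([[[u,v]]],float),K,np.array([c['k1'],0,0,0,0]))[0,0]
    T=np.array(c['world_from_camera']);return T[:3,3],T[:3,:3]@np.array([p[0],p[1],1])
def atz(n,u,v,z,c=None):
    o,d=ray(n,u,v,c);return o+d*(z-o[2])/d[2]
def tri(r):
    A=0;b=0
    for o,d in r:
        d=d/np.linalg.norm(d);P=np.eye(3)-np.outer(d,d);A=A+P;b=b+P@o
    return np.linalg.solve(A,b)
def st():
    s=read_state();print(round(s['clock'],2),np.round(s['eef_pos'],1),np.round(s['tool_rot'],3),np.round(s['force'],1),round(s['width'],1),'q',np.round(s['qpos'],2))
E
cat > m.py <<'E'
from h import *
np.set_printoptions(suppress=True,precision=1)
f={'bottle':((457,152),(448,191),69),'jar':((528,328),(335,383),66),'knobtop':((621,66),(743,183),48),'knobbot':((621,118),(737,240),14),
'finR':((265,122),(329,100),45),'finM':((258,205),(243,172),45),'keepL':((279,299),(168,268),45),'keepR':((278,287),(182,250),45),'hingetop':((304,92),(388,92),None)}
for k,(a,b,z) in f.items():
    A=(a[0]/5+225,a[1]/5+165);B=(b[0]/4.7+250,b[1]/4.6+160)
    print(k,tri([ray('side',*A),ray('scene',*B)]),*( [atz('side',*A,z)[:2],atz('scene',*B,z)[:2]] if z else []))
E
python3 m.py
```

```text
bottle [523.8 105.9  67.2] [523.9 109.2] [523.  107.6]
jar [498.7 235.6  64.9] [498.9 237.5] [498.3 236.4]
knobtop [435.3  -0.1  47.2] [435.5   0.5] [434.8   1.5]
knobbot [432.9  -0.5  15.8] [432.5  -3. ] [433.7  -3.1]
finR [615.8  48.1  45.8] [615.7  48.2] [616.9  45.9]
finM [617.5 116.3  43.8] [617.3 119. ] [617.1 116.8]
keepL [606.  189.5  42.9] [606.  191.3] [604.1 192.4]
keepR [606.9 178.5  43.2] [606.7 182.5] [606.4 178.9]
hingetop [596.4  28.2  48.8]
```

The rack sits at about (635, 110.5) with yaw near 0, the bottle at (523,108), the jar at (498.5,236.5), the hinge at (598,28) and the knob at (434,-1). Next I'll move over the scene with the jaw axis along world y.

Emit:
{"method": "apply_moves", "body": {
  "targets": [
    [0,0,0,0,0.965,0],
    [0,0,0,0,0.965,0],
    [0,0,0,0,0.965,0],
    [-0.38,0,-1,0,0,0],
    [-0.38,0,-1,0,0,0],
    [-0.38,0,-1,0,0,0],
    [-0.38,0,-1,0,0,0],
    [-0.38,0,-1,0,0,0],
    [-0.38,0,-1,0,0,0],
    [-0.38,0,-1,0,0,0],
    [-0.38,0,-1,0,0,0],
    [-0.38,0,-1,0,0,0]
  ],
  "jaw": 1
}}

```text
clock: 1.6
eef_pos: [392.6, -236.4, 231.2]
tool_rot: [-1.571, -0.0, 3.141]
force: [1.0, 0.3, 0.9]
width: 85.3
```

Emit:
{"method": "apply_moves", "body": {
  "targets": [
    [-0.38,0,-1,0,0,0],
    [-0.38,0,-1,0,0,0],
    [-0.38,0,-1,0,0,0],
    [-0.38,0,-1,0,0,0],
    [-0.38,0,-1,0,0,0],
    [-0.38,0,-1,0,0,0],
    [-0.38,0,-1,0,0,0],
    [-0.38,0,-1,0,0,0],
    [0,0,-0.6,0,0,0],
    [0,0,0,0,0,0]
  ]
}}

```text
clock: 2.85
eef_pos: [513.7, 108.4, 230.8]
tool_rot: [-1.571, -0.001, -3.138]
force: [-0.7, -0.6, -0.2]
width: 85.5
```

```bash
python3 - <<'E'
from h import *
st();c=calibration('wrist');print(c['fx'],np.round(c['world_from_camera'],3))
cv2.imwrite('pics/w0.png',cv2.resize(cv2.cvtColor(get_image('wrist'),cv2.COLOR_RGB2BGR),(784,588),interpolation=cv2.INTER_CUBIC))
np.save('w0.npy',c,allow_pickle=True)
E
```

```text
2.85 [513.7 108.4 230.8] [-1.571e+00 -1.000e-03 -3.138e+00] [-0.7 -0.6 -0.2] 85.5 q [-0.31  0.45  0.08  1.87 -0.05  0.83 -1.78]
315.43741392306544 [[ 4.00000e-03 -9.59000e-01 -2.83000e-01  5.84956e+02]
 [-1.00000e+00 -4.00000e-03 -1.00000e-03  1.08018e+02]
 [ 0.00000e+00  2.83000e-01 -9.59000e-01  3.73001e+02]
 [ 0.00000e+00  0.00000e+00  0.00000e+00  1.00000e+00]]
```

View pics/w0.png

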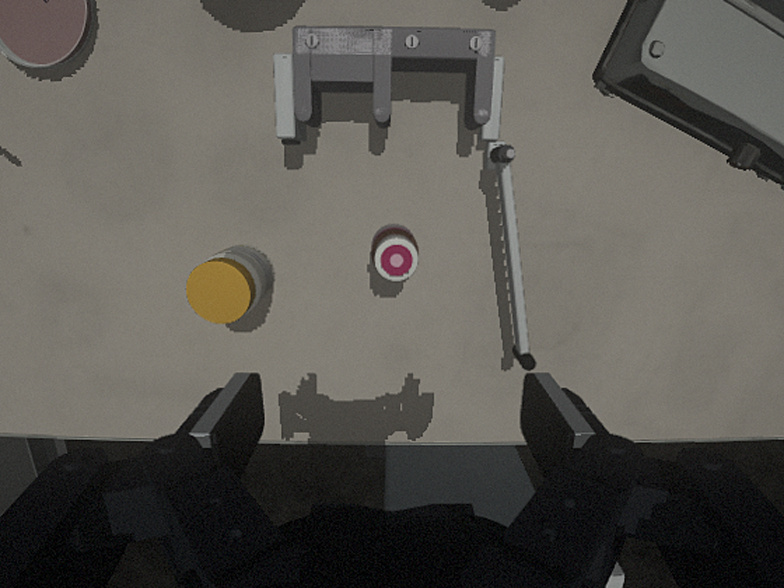

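The wrist view is clear. The fin noses are at (304,121), (382,122) and (483,122), the bottle cap at (397,260), the jar cap at (219,290), the knob at (526,361) and the hinge at (508,153).

```bash
python3 - <<'E'
from h import *
c=calibration('wrist')
for k,u,v,z in [('finL',304,122,45),('finM',382,123,45),('finR',483,123,45),('backL',294,29,45),('backR',495,29,45),('keepR',294,137,45),('bottle',397,260,69),('jar',219,290,66),('knob',526,360,48),('hinge',509,153,49)]:
    print(k,np.round(atz('wrist',u/1.4,v/1.4,z,c)[:2],1))
E
```

```text
finL [617.8 166.8]
finM [617.  112.2]
finR [617.4  41.5]
backL [677.4 171. ]
backR [677.6  36.2]
keepR [607.8 174.4]
bottle [524.3 101.7]
jar [501.7 230.8]
knob [438.6  -2.9]
hinge [597.2  22.9]
```

The wrist estimate differs from the fixed cameras by about 5 mm in y. I'll settle that from close above the bottle.

Emit:
{"method": "apply_moves", "body": {
  "targets": [
    [-0.26,0.4,0.11,0,0,0],
    [0,1,0,0,0,0],
    [0,1,0,0,0,0],
    [0,0.9,0,0,0,0],
    [0,0,0,0,0,0],
    [0,0,0,0,0,0]
  ]
}}

```text
clock: 3.65
eef_pos: [525.4, 100.7, 99.8]
tool_rot: [-1.571, 0.001, 3.14]
force: [0.3, -0.1, 0.7]
width: 85.7
```

```bash
python3 - <<'E'
from h import *
st();c=calibration('wrist')
cv2.imwrite('pics/w1.png',cv2.resize(cv2.cvtColor(get_image('wrist'),cv2.COLOR_RGB2BGR),(784,588),interpolation=cv2.INTER_CUBIC))
E
```

```text
3.65 [525.4 100.7  99.8] [-1.571e+00  1.000e-03  3.140e+00] [ 0.3 -0.1  0.7] 85.7 q [-0.28  0.66  0.06  1.96 -0.07  0.53 -1.75]
```

View pics/w1.png

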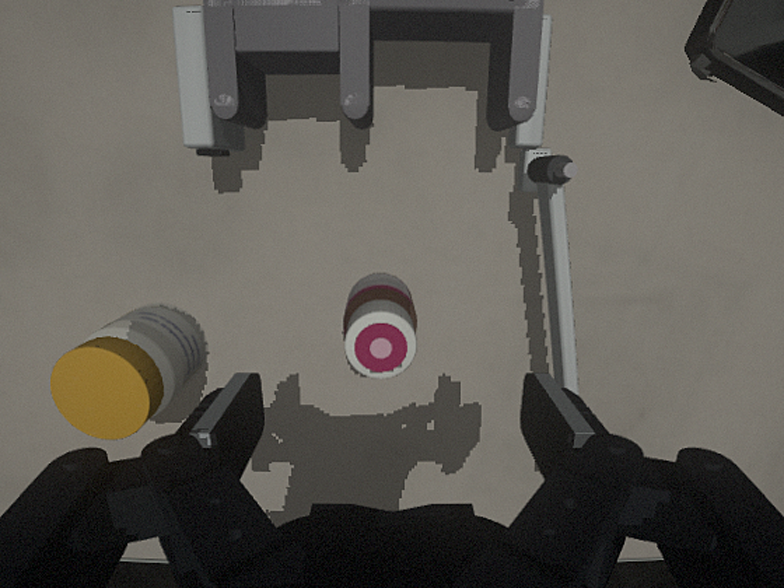

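The bottle cap is at (380,345), left of the finger midpoint at 392. The fin noses are at (225,121), (355,121) and (521,121).

```bash
python3 - <<'E'
from h import *
c=calibration('wrist');print(c['cx']*1.4)
for k,u,v,z in [('finL',225,121,45),('finM',355,121,45),('finR',521,121,45),('bottle',380,345,69),('jar',106,391,66),('hinge',569,170,49),('fingermid',392.5,373,113)]:
    print(k,np.round(atz('wrist',u/1.4,v/1.4,z,c)[:2],1))
E
```

```text
391.57068471376897
finL [618.  170.9]
finM [617.4 115.6]
finR [617.6  45.5]
bottle [526.  105.3]
jar [501.9 230.9]
hinge [597.7  24.5]
fingermid [534.2 100.1]
```

Emit:
{"method": "apply_moves", "body": {
  "targets": [
    [0,0.4,-0.16,0,0,0],
    [0,0.6,0,0,0,0],
    [0,0,0,0,0,0],
    [0,0,0,0,0,0]
  ]
}}

```text
clock: 4.2
eef_pos: [524.9, 108.5, 59.8]
tool_rot: [-1.571, 0.001, 3.141]
force: [0.7, -0.1, -0.4]
width: 85.6
```

```bash
python3 - <<'E'
from h import *
st();c=calibration('wrist')
cv2.imwrite('pics/w2.png',cv2.resize(cv2.cvtColor(get_image('wrist'),cv2.COLOR_RGB2BGR),(784,588),interpolation=cv2.INTER_CUBIC))
E
```

```text
4.2 [524.9 108.5  59.8] [-1.571e+00  1.000e-03  3.141e+00] [ 0.7 -0.1 -0.4] 85.6 q [-0.29  0.73  0.05  1.97 -0.07  0.44 -1.76]
```

View pics/w2.png

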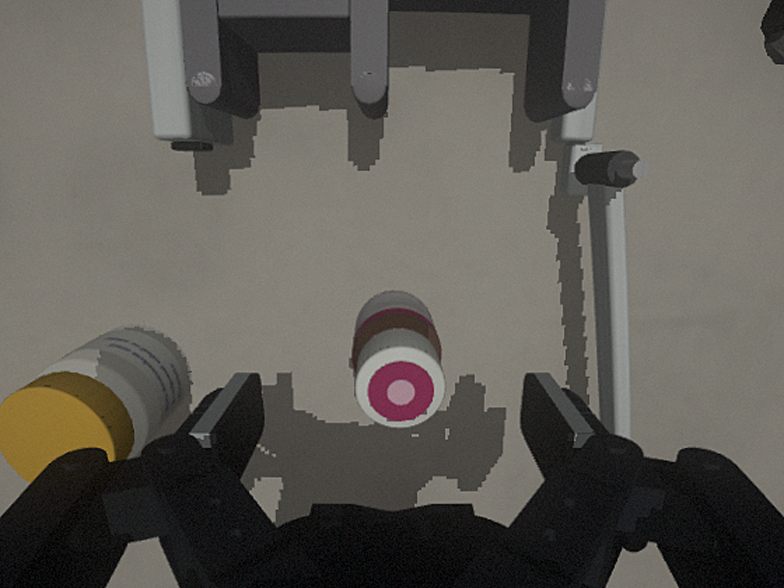

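The bottle cap is at (400,393), about 2 mm right of the finger midpoint. The fin noses are at (204,102), (370,102) and (579,102).

```bash
python3 - <<'E'
from h import *
c=calibration('wrist')
for k,u,v,z in [('finL',204,103,45),('finM',370,103,45),('finR',579,103,45),('bottle',400,392,69),('jar',66,428,66)]:
    print(k,np.round(atz('wrist',u/1.4,v/1.4,z,c)[:2],1))
E
```

```text
finL [618.8 170.5]
finM [618.1 114.8]
finR [618.8  44.9]
bottle [524.8 104.9]
jar [507.3 227.2]
```

Emit:
{"method": "apply_moves", "body": {
  "targets": [
    [0,0.2,0.06,0,0,0],
    [0,0,0,0,0,0],
    [0,0,0,0,0,0]
  ]
}}

```text
clock: 4.62
eef_pos: [524.6, 105.7, 51.4]
tool_rot: [-1.571, 0.0, 3.141]
force: [-0.3, 0.9, 0.7]
width: 85.5
```

Emit:
{"method": "apply_moves", "body": {
  "targets": [
    [0,0,0,0,0,0],
    [0,0,0,0,0,0],
    [0,0,0,0,0,0],
    [0,0,0,0,0,0],
    [0,0,0,0,0,0],
    [0,0,0,0,0,0]
  ],
  "jaw": -0.4
}}

```text
clock: 5.38
eef_pos: [524.8, 105.8, 51.8]
tool_rot: [-1.571, 0.001, 3.141]
force: [-0.9, 0.5, 6.3]
width: 28.6
```

Emit:
{"method": "apply_moves", "body": {
  "targets": [
    [0,0,0,0,0,0],
    [0,0,0,0,0,0],
    [0,0,0,0,0,0],
    [0,0,0,0,0,0]
  ],
  "jaw": -0.7
}}

```text
clock: 5.88
eef_pos: [524.7, 105.8, 51.8]
tool_rot: [-1.571, 0.001, 3.141]
force: [-0.9, -0.6, 5.4]
width: 28.7
```

```bash
python3 - <<'E'
from h import *
st();c=calibration('wrist')
cv2.imwrite('pics/w3.png',cv2.resize(cv2.cvtColor(get_image('wrist'),cv2.COLOR_RGB2BGR),(784,588),interpolation=cv2.INTER_CUBIC))
E
```

```text
5.88 [524.7 105.8  51.8] [-1.571e+00  1.000e-03  3.141e+00] [-0.9 -0.6  5.4] 28.7 q [-0.28  0.74  0.04  1.98 -0.07  0.43 -1.75]
```

View pics/w3.png

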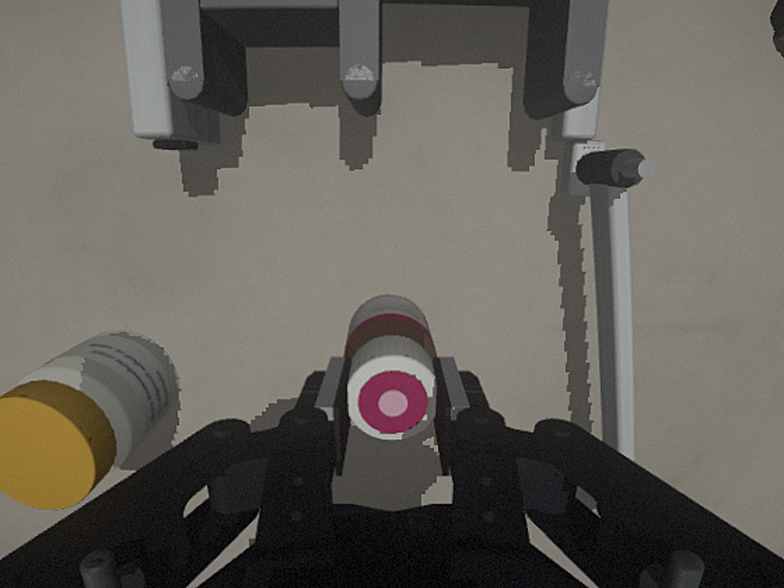

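The cap is gripped at (392,403), with the fin noses at (186,98), (360,97) and (581,98).

```bash
python3 - <<'E'
from h import *
c=calibration('wrist')
for k,u,v,z in [('finL',186,97,45),('finM',361,97,45),('finR',582,98,45),('bottle',392,403,69),('jar',52,443,66)]:
    print(k,np.round(atz('wrist',u/1.4,v/1.4,z,c)[:2],1))
E
```

```text
finL [619.1 170.3]
finM [618.3 114.7]
finR [618.7  44.8]
bottle [525. 105.]
jar [506.  224.1]
```

Emit:
{"method": "apply_moves", "body": {
  "targets": [
    [0,0,-0.24,0,0,0],
    [0,0,-0.35,0,0,0],
    [0,0,-0.35,0,0,0],
    [-0.3,0,0,0,0,0],
    [-0.4,0,0,0,0,0],
    [-0.4,0,0,0,0,0],
    [-0.4,0,0,0,0,0],
    [0,0,0,0,0,0],
    [0,0,0,0,0,0]
  ]
}}

```text
clock: 7.05
eef_pos: [585.6, 143.4, 52.1]
tool_rot: [-1.571, 0.002, 3.141]
force: [-0.1, 0.1, 6.0]
width: 28.8
```

```bash
python3 - <<'E'
from h import *
st()
cv2.imwrite('pics/w4.png',cv2.resize(cv2.cvtColor(get_image('wrist'),cv2.COLOR_RGB2BGR),(784,588),interpolation=cv2.INTER_CUBIC))
E
```

```text
7.05 [585.6 143.4  52.1] [-1.571e+00  2.000e-03  3.141e+00] [-0.1  0.1  6. ] 28.8 q [-0.32  0.8   0.06  1.79 -0.08  0.55 -1.79]
```

View pics/w4.png

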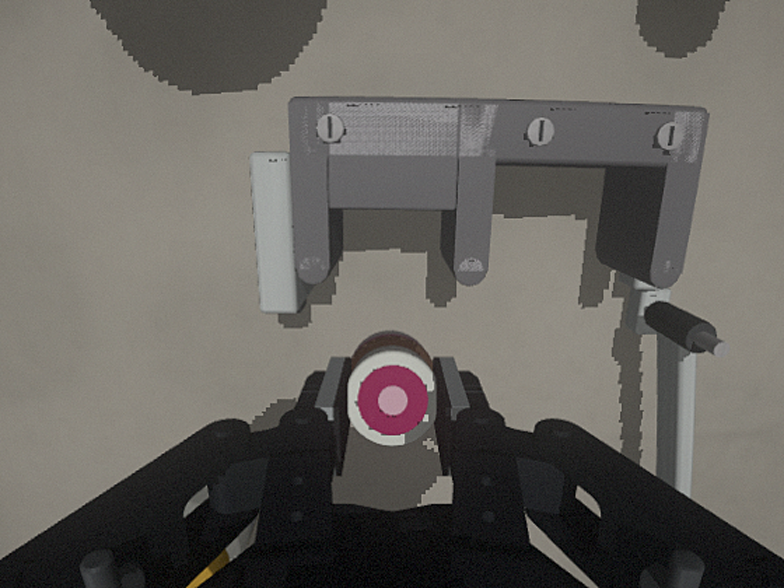

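The cap is at (392,400), but less of the body shows ahead of it than before. The base has lagged by about 17 mm, so the bottle is leaning in the grip. I'll back up to right it, release, and then push low instead.

Emit:
{"method": "apply_moves", "body": {
  "targets": [
    [0.08,0,0,0,0,0],
    [0.09,0,0,0,0,0],
    [0.09,0,0,0,0,0],
    [0.09,0,0,0,0,0],
    [0,0,0,0,0,0],
    [0,0,0,0,0,0]
  ]
}}

```text
clock: 7.85
eef_pos: [572.0, 143.6, 52.1]
tool_rot: [-1.572, 0.003, 3.141]
force: [1.5, -1.0, 6.3]
width: 28.6
```

```bash
python3 - <<'E'
from h import *
st()
a=get_image('wrist');cv2.imwrite('pics/w5raw.png',cv2.cvtColor(a,cv2.COLOR_RGB2BGR))
b=cv2.imread('pics/w4.png')
for n,im in(('w3',cv2.imread('pics/w3.png')),('w4',b),('w5',cv2.resize(cv2.imread('pics/w5raw.png'),(784,588),interpolation=cv2.INTER_CUBIC))):
    print(n,[tuple(int(t) for t in im[v,392]) for v in range(280,380,8)])
E
```

```text
7.85 [572.  143.6  52.1] [-1.572e+00  3.000e-03  3.141e+00] [ 1.5 -1.   6.3] 28.6 q [-0.33  0.79  0.06  1.83 -0.08  0.53 -1.79]
w3 [(127, 137, 140), (127, 136, 140), (86, 90, 91), (100, 100, 104), (102, 102, 104), (43, 50, 61), (44, 51, 64), (99, 103, 102), (101, 106, 105), (105, 110, 110), (167, 179, 175), (179, 188, 182), (80, 50, 127)]
w4 [(123, 133, 138), (124, 132, 139), (125, 135, 137), (126, 137, 141), (129, 138, 142), (129, 138, 143), (131, 138, 144), (44, 47, 60), (45, 52, 66), (166, 173, 171), (176, 183, 182), (81, 47, 133), (83, 52, 136)]
w5 [(131, 141, 144), (129, 138, 142), (126, 138, 140), (129, 137, 143), (129, 137, 142), (130, 140, 144), (78, 79, 80), (44, 50, 62), (59, 61, 71), (142, 147, 147), (178, 185, 184), (74, 34, 129), (89, 56, 139)]
```

Emit:
{"method": "apply_moves", "body": {
  "targets": [
    [0.1,0,0,0,0,0],
    [0.1,0,0,0,0,0],
    [0.1,0,0,0,0,0],
    [0.1,0,0,0,0,0],
    [0.1,0,0,0,0,0],
    [0,0,0,0,0,0]
  ]
}}

```text
clock: 8.65
eef_pos: [552.0, 143.7, 52.2]
tool_rot: [-1.572, 0.003, 3.141]
force: [1.7, 1.3, 6.3]
width: 28.7
```

```bash
python3 - <<'E'
from h import *
st()
a=get_image('wrist');cv2.imwrite('pics/w6raw.png',cv2.cvtColor(a,cv2.COLOR_RGB2BGR))
im=cv2.resize(cv2.imread('pics/w6raw.png'),(784,588),interpolation=cv2.INTER_CUBIC)
print([tuple(int(t) for t in im[v,392]) for v in range(280,380,8)])
cv2.imwrite('pics/w56.png',np.hstack([im[250:550,200:584],cv2.resize(cv2.imread('pics/w5raw.png'),(784,588))[250:550,200:584]]))
E
```

```text
8.65 [552.  143.7  52.2] [-1.572e+00  3.000e-03  3.141e+00] [1.7 1.3 6.3] 28.7 q [-0.34  0.77  0.06  1.88 -0.08  0.49 -1.8 ]
[(128, 136, 144), (134, 142, 145), (129, 138, 143), (129, 138, 144), (126, 136, 141), (126, 137, 140), (71, 74, 73), (47, 54, 65), (57, 61, 70), (136, 147, 144), (175, 182, 181), (83, 46, 136), (87, 53, 137)]
```

View pics/w56.png

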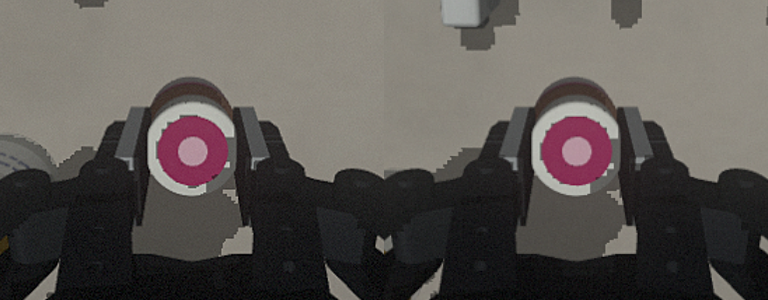

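The bottle still leans the same way after backing up. I'll release it gently so that it rocks back onto its base.

Emit:
{"method": "apply_moves", "body": {
  "targets": [
    [0,0,0,0,0,0],
    [0,0,0,0,0,0],
    [0,0,0,0,0,0],
    [0,0,0,0,0,0],
    [0,0,0,0,0,0]
  ],
  "jaw": 0
}}

```text
clock: 9.32
eef_pos: [550.5, 143.3, 51.2]
tool_rot: [-1.571, -0.0, 3.141]
force: [-0.7, -0.2, 0.2]
width: 42.7
```

Emit:
{"method": "apply_moves", "body": {
  "targets": [
    [0,-0.5,0,0,0,0],
    [0,-1,0,0,0,0],
    [0,0,0,0,0,0],
    [0,0,0,0,0,0]
  ],
  "jaw": 1
}}

```text
clock: 9.82
eef_pos: [550.2, 143.3, 111.1]
tool_rot: [-1.571, -0.001, 3.141]
force: [0.2, -0.9, 0.3]
width: 85.0
```

```bash
python3 - <<'E'
from h import *
st()
ims=[cv2.cvtColor(get_image(n),cv2.COLOR_RGB2BGR) for n in('wrist','side')]
c=calibration('wrist');np.save('c7.npy',c,allow_pickle=True)
a=cv2.resize(ims[0],(500,375),interpolation=cv2.INTER_CUBIC);b=cv2.resize(ims[1][170:275,240:352],None,fx=2.6786,fy=3.5714,interpolation=cv2.INTER_CUBIC)
b=cv2.resize(ims[1][165:270,260:344],(300,375),interpolation=cv2.INTER_CUBIC)
cv2.imwrite('pics/w7.png',np.hstack([a,b]))
E
```

```text
9.82 [550.2 143.3 111.1] [-1.571e+00 -1.000e-03  3.141e+00] [ 0.2 -0.9  0.3] 85.0 q [-0.35  0.67  0.07  1.86 -0.08  0.61 -1.8 ]
```

View pics/w7.png

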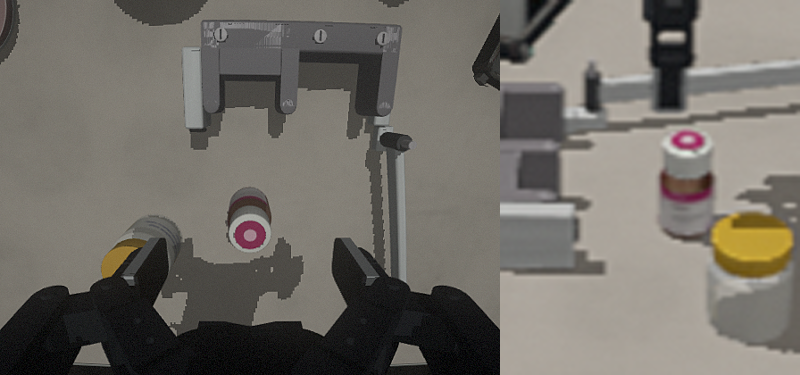

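The bottle is upright again, with its cap at (250,236) in the half-scale wrist view. Next I'll push it low with the two fingertips partly open, a stable two-point push.

```bash
python3 - <<'E'
from h import *
c=np.load('c7.npy',allow_pickle=True).item()
for k,u,v,z in [('finL',212,109,45),('finM',288,108,45),('finR',385,110,45),('bottle',250,236,69)]:
    print(k,np.round(atz('wrist',u*1.12,v*1.12,z,c)[:2],1))
im=get_image('wrist');h=cv2.cvtColor(im,cv2.COLOR_RGB2HSV)
m=((h[...,0]>155)&(h[...,0]<178)&(h[...,1]>110)&(h[...,2]>80)).astype(np.uint8)
n,l,s,ce=cv2.connectedComponentsWithStats(m)
for i in range(1,n):
    if s[i,4]>40:print(s[i],ce[i],atz('wrist',*ce[i],69)[:2])
E
```

```text
finL [620.7 169.2]
finM [621.3 115.2]
finR [620.6  44.9]
bottle [533.5 142.2]
[264 247  34  31 685] [280.5620438  261.91824818] [535.19855232 141.84946171]
```

Emit:
{"method": "apply_moves", "body": {
  "targets": [
    [0.9,0,0,0,0,0],
    [0.73,0,0,0,0,0],
    [0,0,0,0,0,0],
    [0,0.6,0,0,0,0],
    [0,0.9,0,0,0,0],
    [0,0.7,0,0,0,0],
    [0,0.25,0,0,0,0],
    [0,0,0,0,0,0],
    [0,0,0,0,0,0]
  ],
  "jaw": -0.53
}}

```text
clock: 11.1
eef_pos: [486.3, 143.5, 14.1]
tool_rot: [-1.571, 0.002, 3.141]
force: [0.3, 0.9, 1.2]
width: 20.0
```

Emit:
{"method": "apply_moves", "body": {
  "targets": [
    [-0.2,0,0,0,0,0],
    [-0.2,0,0,0,0,0],
    [-0.2,0,0,0,0,0],
    [-0.2,0,0,0,0,0],
    [-0.2,0,0,0,0,0],
    [-0.2,0,0,0,0,0],
    [-0.2,0,0,0,0,0],
    [-0.2,0,0,0,0,0],
    [-0.2,0,0,0,0,0],
    [-0.2,0,0,0,0,0],
    [-0.2,0,0,0,0,0],
    [0,0,0,0,0,0]
  ]
}}

```text
clock: 12.6
eef_pos: [574.4, 143.3, 13.4]
tool_rot: [-1.571, 0.001, 3.141]
force: [0.8, 0.0, 0.7]
width: 19.9
```

Emit:
{"method": "apply_moves", "body": {
  "targets": [
    [-0.1,0,0,0,0,0],
    [-0.1,0,0,0,0,0],
    [-0.1,0,0,0,0,0],
    [-0.1,0,0,0,0,0],
    [-0.1,0,0,0,0,0],
    [0,0,0,0,0,0]
  ]
}}

```text
clock: 13.35
eef_pos: [593.9, 143.3, 13.4]
tool_rot: [-1.571, 0.001, 3.141]
force: [1.2, 0.5, -0.7]
width: 20.0
```

```bash
cat >> h.py <<'E'
def pink():
    im=get_image('wrist');c=calibration('wrist');h=cv2.cvtColor(im,cv2.COLOR_RGB2HSV)
    m=((h[...,0]>155)&(h[...,0]<178)&(h[...,1]>110)&(h[...,2]>80)).astype(np.uint8)
    n,l,s,ce=cv2.connectedComponentsWithStats(m)
    for i in range(1,n):
        if s[i,4]>40:print(s[i],ce[i],atz('wrist',*ce[i],69,c)[:2])
    return im
E
python3 - <<'E'
from h import *
st();im=pink();cv2.imwrite('pics/w8.png',cv2.cvtColor(im,cv2.COLOR_RGB2BGR))
E
```

```text
13.35 [593.9 143.3  13.4] [-1.571e+00  1.000e-03  3.141e+00] [ 1.2  0.5 -0.7] 20.0 q [-0.31  0.87  0.05  1.77 -0.08  0.5  -1.78]
[ 248  242   72   65 3032] [283.6098285 273.8060686] [620.39598632 141.45052291]
```

Emit:
{"method": "apply_moves", "body": {
  "targets": [
    [-0.06,0,0,0,0,0],
    [-0.06,0,0,0,0,0],
    [-0.05,0,0,0,0,0],
    [0,0,0,0,0,0]
  ]
}}

```text
clock: 13.9
eef_pos: [600.4, 143.3, 13.3]
tool_rot: [-1.571, 0.0, 3.141]
force: [-0.8, -0.6, -1.0]
width: 20.1
```

Emit:
{"method": "apply_moves", "body": {
  "targets": [
    [-0.05,0,0,0,0,0],
    [0,0,0,0,0,0]
  ]
}}

```text
clock: 14.15
eef_pos: [601.2, 143.3, 13.2]
tool_rot: [-1.571, -0.002, 3.141]
force: [-2.4, -0.4, 1.0]
width: 20.2
```

Emit:
{"method": "apply_moves", "body": {
  "targets": [
    [-0.05,0,0,0,0,0],
    [0,0,0,0,0,0]
  ]
}}

```text
clock: 14.4
eef_pos: [601.4, 143.3, 13.0]
tool_rot: [-1.57, -0.005, 3.141]
force: [-6.8, -0.3, 4.4]
width: 19.8
```

```bash
python3 - <<'E'
from h import *
st();pink()
E
```

```text
14.4 [601.4 143.3  13. ] [-1.57  -0.005  3.141] [-6.8 -0.3  4.4] 19.8 q [-0.31  0.88  0.05  1.75 -0.08  0.53 -1.78]
[ 248  245   72   66 3027] [283.37727123 277.18037661] [627.65076621 141.52341617]
```

Emit:
{"method": "apply_moves", "body": {
  "targets": [
    [0.3,0,0,0,0,0],
    [0.8,0,0,0,0,0],
    [0.9,0,0,0,0,0],
    [0.6,-1,0,0,0,0],
    [0,-1,-0.5,0,0,0],
    [0,-0.5,-1,0,0,0],
    [0,0,-0.8,0,0,0],
    [0,0,0,0,0,0],
    [0,0,0,0,0,0]
  ],
  "jaw": -0.53
}}

```text
clock: 15.58
eef_pos: [500.2, 234.5, 113.2]
tool_rot: [-1.57, 0.001, 3.141]
force: [-0.4, -0.6, -0.2]
width: 20.1
```

```bash
cat >> h.py <<'E'
def yellow():
    im=get_image('wrist');c=calibration('wrist');h=cv2.cvtColor(im,cv2.COLOR_RGB2HSV)
    m=((h[...,0]>15)&(h[...,0]<32)&(h[...,1]>120)&(h[...,2]>90)).astype(np.uint8)
    n,l,s,ce=cv2.connectedComponentsWithStats(m)
    for i in range(1,n):
        if s[i,4]>150:print('Y',s[i],ce[i],atz('wrist',*ce[i],66,c)[:2])
    return im
E
python3 - <<'E'
from h import *
st();yellow();pink()
E
```

```text
15.57 [500.2 234.5 113.2] [-1.570e+00  1.000e-03  3.141e+00] [-0.4 -0.6 -0.2] 20.1 q [-0.55  0.65  0.1   1.9  -0.1   0.59 -1.96]
Y [ 241  200   74   72 3760] [277.18617021 234.47819149] [502.27737143 234.72804522]
[ 429    0   39   42 1075] [447.58139535  20.00186047] [625.8622575  141.90561547]
```

Emit:
{"method": "apply_moves", "body": {
  "targets": [
    [-0.05,0,-0.03,0,0,0],
    [0,0,0,0,0,0],
    [0,0,0,0,0,0],
    [0,0,0,0,0,0],
    [0,0.5,0,0,0,0],
    [0,0.7,0,0,0,0],
    [0,0.7,0,0,0,0],
    [0,0.53,0,0,0,0],
    [0,0,0,0,0,0],
    [0,0,0,0,0,0]
  ],
  "jaw": 1
}}

```text
clock: 16.92
eef_pos: [502.6, 236.7, 16.8]
tool_rot: [-1.571, 0.001, 3.141]
force: [0.3, 1.0, 1.2]
width: 85.2
```

Emit:
{"method": "apply_moves", "body": {
  "targets": [
    [0,0,0,0,0,0],
    [0,0,0,0,0,0],
    [0,0,0,0,0,0],
    [0,0,0,0,0,0]
  ],
  "jaw": 0.35
}}

```text
clock: 17.42
eef_pos: [502.3, 236.6, 16.3]
tool_rot: [-1.571, 0.0, 3.141]
force: [-0.2, 0.3, 0.1]
width: 57.6
```

Emit:
{"method": "apply_moves", "body": {
  "targets": [
    [0,0,0,0,0,0],
    [0,0,0,0,0,0],
    [0,0,0,0,0,0]
  ],
  "jaw": 0.15
}}

```text
clock: 17.8
eef_pos: [502.2, 236.5, 16.5]
tool_rot: [-1.571, 0.0, 3.141]
force: [-1.3, -0.4, 4.4]
width: 49.9
```

Emit:
{"method": "apply_moves", "body": {
  "targets": [
    [0,0,0.2,0,0,0],
    [0,0,0.4,0,0,0],
    [0,0,0.4,0,0,0],
    [0,0,0.4,0,0,0],
    [0,0,0.4,0,0,0],
    [0,0,0.4,0,0,0],
    [0,0,0.4,0,0,0],
    [0,0,0.4,0,0,0],
    [0,0,0.4,0,0,0],
    [0,0,0.3,0,0,0],
    [0,0,0.18,0,0,0],
    [0,0,0,0,0,0]
  ]
}}

```text
clock: 19.3
eef_pos: [502.2, 79.1, 16.5]
tool_rot: [-1.57, 0.0, 3.139]
force: [-0.1, 0.5, 7.1]
width: 49.9
```

```bash
python3 - <<'E'
from h import *
st();im=yellow();pink();cv2.imwrite('pics/w9.png',cv2.cvtColor(im,cv2.COLOR_RGB2BGR))
E
```

```text
19.3 [502.2  79.1  16.5] [-1.57   0.     3.139] [-0.1  0.5  7.1] 49.9 q [-0.22  0.79  0.02  2.06 -0.04  0.3  -1.74]
Y [ 218  269  124   73 5881] [276.5504166  308.86498895] [512.74497595  79.5857486 ]
```

Emit:
{"method": "apply_moves", "body": {
  "targets": [
    [0,0,-0.04,0,0,0],
    [0,0,0,0,0,0]
  ]
}}

```text
clock: 19.65
eef_pos: [502.2, 79.4, 16.5]
tool_rot: [-1.568, 0.0, 3.138]
force: [0.3, -4.5, 7.6]
width: 49.8
```

Emit:
{"method": "apply_moves", "body": {
  "targets": [
    [0,0,0,0,0,0],
    [0,0,0,0,0,0],
    [0,0,0,0,0,0],
    [0.3,0,0,0,0,0],
    [0.6,0,0,0,0,0],
    [0.4,0,0,0,0,0],
    [0,0,0,0,0,0],
    [0,0,0,0,0,0]
  ],
  "jaw": 0.5
}}

```text
clock: 20.65
eef_pos: [456.6, 82.6, 17.7]
tool_rot: [-1.568, -0.01, 3.14]
force: [-0.3, 0.4, -0.9]
width: 64.1
```

Emit:
{"method": "apply_moves", "body": {
  "targets": [
    [0,0,0,0,0,0],
    [0,0,0,0,0,0],
    [0,0,0,0,0,0],
    [0,0,0,0,0,0]
  ],
  "jaw": -0.3
}}

```text
clock: 21.15
eef_pos: [456.3, 82.5, 17.6]
tool_rot: [-1.568, -0.01, 3.141]
force: [-0.8, -0.3, -0.5]
width: 30.0
```

```bash
python3 - <<'E'
from h import *
st();im=yellow();pink();cv2.imwrite('pics/w10.png',cv2.cvtColor(im,cv2.COLOR_RGB2BGR))
E
```

```text
21.15 [456.3  82.5  17.6] [-1.568 -0.01   3.141] [-0.8 -0.3 -0.5] 30.0 q [-0.19  0.76 -0.08  2.17  0.23  0.23 -2.04]
Y [  214   138   151   146 17129] [289.29412108 211.4364528 ] [501.34052287  79.02193302]
```

Emit:
{"method": "apply_moves", "body": {
  "targets": [
    [-0.15,0,0.05,0,0,0],
    [-0.2,0,0,0,0,0],
    [-0.2,0,0,0,0,0],
    [-0.2,0,0,0,0,0],
    [-0.2,0,0,0,0,0],
    [-0.2,0,0,0,0,0],
    [-0.2,0,0,0,0,0],
    [-0.2,0,0,0,0,0],
    [-0.2,0,0,0,0,0],
    [-0.2,0,0,0,0,0],
    [-0.2,0,0,0,0,0],
    [0,0,0,0,0,0]
  ]
}}

```text
clock: 22.75
eef_pos: [543.6, 80.4, 16.8]
tool_rot: [-1.568, -0.009, 3.14]
force: [-0.2, 0.4, 0.2]
width: 29.8
```

```bash
python3 - <<'E'
from h import *
st();im=yellow();pink();cv2.imwrite('pics/w11.png',cv2.cvtColor(im,cv2.COLOR_RGB2BGR))
E
```

```text
22.75 [543.6  80.4  16.8] [-1.568 -0.009  3.14 ] [-0.2  0.4  0.2] 29.8 q [-0.12  0.82 -0.12  1.94  0.23  0.41 -1.99]
Y [  206   170   147   143 16243] [279.41519424 242.04235671] [578.16544117  79.96498784]
[  18   38   78   85 4280] [56.89719626 79.86331776] [626.10175809 140.30158237]
```

Emit:
{"method": "apply_moves", "body": {
  "targets": [
    [-0.15,0,0,0,0,0],
    [-0.15,0,0,0,0,0],
    [-0.15,0,0,0,0,0],
    [-0.15,0,0,0,0,0],
    [-0.15,0,0,0,0,0],
    [-0.15,0,0,0,0,0],
    [-0.15,0,0,0,0,0],
    [-0.15,0,0,0,0,0],
    [-0.1,0,0,0,0,0],
    [0,0,0,0,0,0]
  ]
}}

```text
clock: 24.1
eef_pos: [594.9, 80.4, 16.2]
tool_rot: [-1.568, -0.009, 3.141]
force: [-0.3, 0.1, -0.3]
width: 29.9
```

Emit:
{"method": "apply_moves", "body": {
  "targets": [
    [-0.06,0,0,0,0,0],
    [-0.06,0,0,0,0,0],
    [0,0,0,0,0,0]
  ]
}}

```text
clock: 24.48
eef_pos: [599.3, 80.4, 16.2]
tool_rot: [-1.568, -0.01, 3.141]
force: [-0.1, -0.9, 0.1]
width: 30.0
```

Emit:
{"method": "apply_moves", "body": {
  "targets": [
    [-0.06,0,0,0,0,0],
    [0,0,0,0,0,0]
  ]
}}

```text
clock: 24.72
eef_pos: [601.7, 80.4, 16.2]
tool_rot: [-1.568, -0.01, 3.141]
force: [0.1, 0.5, 0.4]
width: 29.7
```

```bash
python3 - <<'E'
from h import *
st();im=yellow();pink();cv2.imwrite('pics/w12.png',cv2.cvtColor(im,cv2.COLOR_RGB2BGR))
E
```

```text
24.73 [601.7  80.4  16.2] [-1.568 -0.01   3.141] [0.1 0.5 0.4] 29.7 q [-0.09  0.86 -0.15  1.77  0.22  0.53 -1.95]
Y [  205   172   149   143 16411] [279.2906587 244.5276339] [636.36275689  79.96100268]
[  56  243   68   62 2674] [ 89.95362752 273.51084518] [627.53581491 140.40109009]
```

Emit:
{"method": "apply_moves", "body": {
  "targets": [
    [-0.05,0,0,0,0,0],
    [0,0,0,0,0,0]
  ]
}}

```text
clock: 25.08
eef_pos: [602.2, 80.3, 16.0]
tool_rot: [-1.567, -0.013, 3.141]
force: [-4.7, -0.6, 2.7]
width: 30.0
```

Emit:
{"method": "apply_moves", "body": {
  "targets": [
    [-0.05,0,0,0,0,0],
    [0,0,0,0,0,0]
  ]
}}

```text
clock: 25.32
eef_pos: [602.3, 80.3, 15.9]
tool_rot: [-1.567, -0.016, 3.141]
force: [-8.5, 0.4, 5.6]
width: 30.0
```

```bash
python3 - <<'E'
from h import *
st();im=yellow();cv2.imwrite('pics/w13.png',cv2.cvtColor(im,cv2.COLOR_RGB2BGR))
E
```

```text
25.32 [602.3  80.3  15.9] [-1.567 -0.016  3.141] [-8.5  0.4  5.6] 30.0 q [-0.09  0.87 -0.15  1.76  0.22  0.55 -1.95]
Y [  205   173   149   145 16493] [279.33456618 246.43430546] [636.84610078  79.9508491 ]
```

Both containers are home: contact force rose to −7 N for the bottle and −8.5 N for the jar, and the image shows about 9 mm between their centres in x (8 expected). Next I'll go behind the bar with the fingers closed.

Emit:
{"method": "apply_moves", "body": {
  "targets": [
    [0.3,0,0,0,0,0],
    [0.8,0,0,0,0,0],
    [0.8,0,0,0,0,0],
    [0.88,-0.5,0,0,0,0],
    [0,-1,0,0,0,0],
    [0,-0.6,0.3,0,0,0],
    [0,0,0.8,0,0,0],
    [0,0,0.8,0,0,0],
    [0,0,0.8,0,0,0],
    [0,0,0,0,0,0]
  ],
  "jaw": -1
}}

```text
clock: 26.62
eef_pos: [495.9, -30.6, 101.9]
tool_rot: [-1.566, -0.008, 3.135]
force: [0.7, -0.1, 0.2]
width: -0.3
```

```bash
python3 - <<'E'
from h import *
st();im=yellow();pink();cv2.imwrite('pics/w14.png',cv2.resize(cv2.cvtColor(im,cv2.COLOR_RGB2BGR),(784,588)))
E
```

```text
26.62 [495.9 -30.6 101.9] [-1.566 -0.008  3.135] [ 0.7 -0.1  0.2] -0.3 q [ 0.13  0.62 -0.18  2.05  0.23  0.5  -1.81]
Y [  21    0   86   43 2806] [64.36386315 17.54098361] [621.19644306  81.57718937]
```

View pics/w14.png

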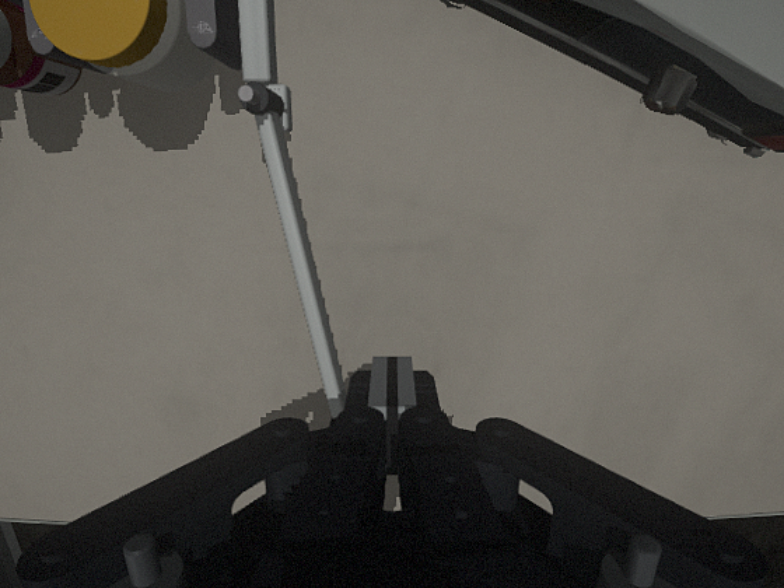

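The fingers are to the right of the bar, which passes (329,380) in the image. That leaves about 11 mm of clearance to descend.

```bash
python3 - <<'E'
from h import *
c=calibration('wrist')
for p in [(267,110),(296,250),(330,390)]:print(np.round(atz('wrist',p[0]/1.4,p[1]/1.4,37,c),1))
H=np.array([599.5,26]);r=110;P=np.array([495.9,-30.6])
for t in [1.72,1.55,1.4,1.25,1.1,.95,.8,.65,.5,.35,.2,.1,0]:
    F=H+r*np.array([-np.sin(t),np.cos(t)])-18*np.array([np.cos(t),np.sin(t)])
    d=F-P;print(t,np.round(F,0),'toolx %.2f toolz %.2f'%(-d[0]/40,-d[1]/40));P=F
E
```

```text
[592.6  26.4  37. ]
[530.4  17.2  37. ]
[456.5   4.2  37. ]
1.72 [493.  -8.] toolx 0.06 toolz -0.56
1.55 [489.  10.] toolx 0.11 toolz -0.46
1.4 [488.  27.] toolx 0.03 toolz -0.42
1.25 [489.  44.] toolx -0.03 toolz -0.42
1.1 [493.  60.] toolx -0.10 toolz -0.41
0.95 [500.  75.] toolx -0.16 toolz -0.39
0.8 [508.  90.] toolx -0.21 toolz -0.36
0.65 [519. 103.] toolx -0.26 toolz -0.32
0.5 [531. 114.] toolx -0.31 toolz -0.28
0.35 [545. 123.] toolx -0.35 toolz -0.23
0.2 [560. 130.] toolx -0.38 toolz -0.18
0.1 [571. 134.] toolx -0.27 toolz -0.09
0 [582. 136.] toolx -0.27 toolz -0.06
```

Emit:
{"method": "apply_moves", "body": {
  "targets": [
    [0,0.6,0.05,0,0,0],
    [0,0.8,0,0,0,0],
    [0,0.6,0,0,0,0],
    [0,0.15,0,0,0,0],
    [0,0,0,0,0,0],
    [0,0,0,0,0,0]
  ],
  "jaw": -1
}}

```text
clock: 27.48
eef_pos: [495.0, -29.2, 16.5]
tool_rot: [-1.568, -0.008, 3.141]
force: [-0.2, 0.0, -0.0]
width: 0.2
```

Now I'll sweep the bar along its arc, with half-size rows at the start.

Emit:
{"method": "apply_moves", "body": {
  "targets": [
    [0.04,0,-0.3,0,0,0],
    [0.05,0,-0.3,0,0,0],
    [0.06,0,-0.23,0,0,0],
    [0.05,0,-0.23,0,0,0],
    [0.02,0,-0.21,0,0,0],
    [0.01,0,-0.21,0,0,0],
    [-0.01,0,-0.21,0,0,0],
    [-0.02,0,-0.21,0,0,0],
    [-0.05,0,-0.2,0,0,0],
    [-0.05,0,-0.2,0,0,0],
    [-0.08,0,-0.2,0,0,0],
    [-0.08,0,-0.2,0,0,0]
  ]
}}

```text
clock: 28.98
eef_pos: [496.9, 79.0, 15.3]
tool_rot: [-1.568, -0.01, 3.141]
force: [-0.6, -0.7, 0.5]
width: 0.5
```

Emit:
{"method": "apply_moves", "body": {
  "targets": [
    [-0.1,0,-0.18,0,0,0],
    [-0.11,0,-0.18,0,0,0],
    [-0.13,0,-0.16,0,0,0],
    [-0.13,0,-0.16,0,0,0],
    [-0.15,0,-0.14,0,0,0],
    [-0.16,0,-0.14,0,0,0],
    [-0.17,0,-0.12,0,0,0],
    [-0.18,0,-0.12,0,0,0],
    [-0.19,0,-0.09,0,0,0],
    [-0.19,0,-0.09,0,0,0],
    [0,0,0,0,0,0]
  ]
}}

```text
clock: 30.35
eef_pos: [558.1, 134.2, 14.6]
tool_rot: [-1.569, -0.009, 3.141]
force: [-0.2, -0.1, 0.2]
width: -0.2
```

```bash
python3 - <<'E'
from h import *
st();im=yellow();pink();cv2.imwrite('pics/w15.png',cv2.resize(cv2.cvtColor(im,cv2.COLOR_RGB2BGR),(784,588)))
E
```

```text
30.35 [558.1 134.2  14.6] [-1.569 -0.009  3.141] [-0.2 -0.1  0.2] -0.2 q [-0.21  0.84 -0.11  1.87  0.19  0.46 -2.03]
Y [  386    19   162   173 21845] [466.47937743 105.00013733] [634.10523396  81.429461  ]
[ 209   89   82   85 4446] [249.48245614 130.86099865] [626.44905107 141.15335439]
```

Emit:
{"method": "apply_moves", "body": {
  "targets": [
    [-0.15,0,-0.03,0,0,0],
    [-0.15,0,-0.03,0,0,0],
    [-0.15,0,0,0,0,0],
    [-0.1,0,0,0,0,0],
    [0,0,0,0,0,0]
  ]
}}

```text
clock: 31.08
eef_pos: [579.7, 135.9, 14.3]
tool_rot: [-1.568, -0.01, 3.14]
force: [-0.2, -0.0, 1.3]
width: 0.3
```

Emit:
{"method": "apply_moves", "body": {
  "targets": [
    [-0.06,0,0,0,0,0],
    [-0.06,0,0,0,0,0],
    [0,0,0,0,0,0]
  ]
}}

```text
clock: 31.45
eef_pos: [584.0, 136.0, 14.2]
tool_rot: [-1.568, -0.01, 3.141]
force: [0.7, -0.1, 0.3]
width: 0.5
```

Emit:
{"method": "apply_moves", "body": {
  "targets": [
    [-0.05,0,0,0,0,0],
    [0,0,0,0,0,0]
  ]
}}

```text
clock: 31.7
eef_pos: [584.2, 135.9, 14.0]
tool_rot: [-1.567, -0.014, 3.141]
force: [-5.0, 0.2, 3.4]
width: 0.2
```

The bar met its stop at x=584.2, with 584.5 predicted. I'll retreat and check numerically.

Emit:
{"method": "apply_moves", "body": {
  "targets": [
    [0.3,0,0,0,0,0],
    [0.8,0,0,0,0,0],
    [0.5,-1,0,0,0,0],
    [0,-1,0,0,0,0],
    [0,-1,0,0,0,0],
    [0,-0.6,0,0,0,0],
    [0,0,0,0,0,0],
    [0,0,0,0,0,0],
    [0,0,0,0,0,0]
  ]
}}

```text
clock: 32.83
eef_pos: [522.6, 136.2, 157.7]
tool_rot: [-1.567, -0.012, 3.141]
force: [0.2, -0.6, -0.2]
width: -0.1
```

```bash
python3 - <<'E'
from h import *
st();im=yellow();pink();c=calibration('wrist')
g=cv2.cvtColor(im,cv2.COLOR_RGB2GRAY)
# expected pixel of knob top and of points along shut bar
def px(P):
    T=np.linalg.inv(np.array(c['world_from_camera']));p=T[:3,:3]@P+T[:3,3];a,b=p[:2]/p[2];k=1+c['k1']*(a*a+b*b)
    return c['fx']*a*k+c['cx'],c['fy']*b*k+c['cy']
u,v=px(np.array([599.5,190,48.]));print('knob expect',u,v)
w=g[int(v)-25:int(v)+26,int(u)-25:int(u)+26];m=(w<45).astype(np.uint8)
n,l,s,ce=cv2.connectedComponentsWithStats(m)
for i in range(1,n):
    if s[i,4]>15:print('dark',s[i],ce[i]+[int(u)-25,int(v)-25])
for y in (45,80,110,140,170):
    u,v=px(np.array([599.5,y,37.]));col=im[int(v)-14:int(v)+15,int(round(u))].mean(1).astype(int);print(y,round(u),round(v),col)
for n,uu,vv in():pass
a=get_image('side');cv2.imwrite('pics/s9.png',cv2.cvtColor(a,cv2.COLOR_RGB2BGR))
b0=cv2.imread('pics/side0.png');d=cv2.absdiff(b0,cv2.imread('pics/s9.png')).max(2)
k=(cv2.medianBlur(d,3)>50).astype(np.uint8);n,l,s,ce=cv2.connectedComponentsWithStats(k)
print([tuple(x) for x in s[1:] if x[4]>25])
E
```

```text
32.83 [522.6 136.2 157.7] [-1.567 -0.012  3.141] [ 0.2 -0.6 -0.2] -0.1 q [-0.2   0.58 -0.16  1.89  0.14  0.7  -2.01]
Y [ 326   24   69   74 3980] [359.68894472  60.66633166] [633.68725162  80.38709851]
[255  54  32  35 722] [270.51246537  71.15512465] [626.34903594 141.38673961]
knob expect 207.83862601746665 113.04459534704996
dark [ 18  15  29  18 250] [210.688 111.768]
45 392 114 [119 126 118  89  63  69  70  72  71  68  68  58 118 137 151 150 141 145
 142 140 128 102  61  63  66  68  70  66  68]
80 349 113 [ 86  88  83  78  70  70  71  72  74  71  68  62  75  81  82  81  77 127
 148 133  94  74  69  69  74  74  69  74  70]
110 311 113 [ 70  69  71  67  72  69  67  67  67  67  61  99 131 147 150 149 147 141
 145 132 115  70  71  76  70  73  71  73  75]
140 273 113 [ 40  37  39  37  50  65  70  68  75  70  64  63  74  80  82  82  73 141
 145 127  99  70  69  70  71  70  66  71  73]
170 236 113 [ 71  69  67  68  71  72  69  70  68  82 121 142 144 142 145 140 142 137
 115  84 115 127  79  66  66  73  69  67  72]
[(np.int32(322), np.int32(0), np.int32(32), np.int32(22), np.int32(554))
[... 851 characters left out ...]
), np.int32(5), np.int32(82)), (np.int32(312), np.int32(194), np.int32(9), np.int32(4), np.int32(26)), (np.int32(296), np.int32(198), np.int32(13), np.int32(3), np.int32(32)), (np.int32(281), np.int32(202), np.int32(14), np.int32(42), np.int32(305)), (np.int32(309), np.int32(203), np.int32(14), np.int32(15), np.int32(120)), (np.int32(546), np.int32(209), np.int32(14), np.int32(6), np.int32(55)), (np.int32(310), np.int32(216), np.int32(32), np.int32(27), np.int32(468)), (np.int32(346), np.int32(218), np.int32(60), np.int32(36), np.int32(1221)), (np.int32(475), np.int32(219), np.int32(85), np.int32(15), np.int32(1075)), (np.int32(319), np.int32(247), np.int32(35), np.int32(17), np.int32(406))]
```

The bar lies straight across at the shut position and the knob is within 3 px of where I expected it. Both containers are still at home, and the side view shows no change at the bystanders. I'll hand in now.

```bash
python3 -c "
from h import *
print(finish_job());st()"
```

```text
the job is handed in; nothing more can be done
None
the job is handed in; nothing more can be done
```

The bottle and the jar are in their own bays against the back, and the bar is swung shut across both. I handed in at about 33 s, with the gripper clear of everything. One thing may count against the job: the bottle leaned for a few seconds on the way.

- **The lean:** I first slid the bottle gripped by its cap, and it tilted roughly 15° in the grip. I released it and it rocked back upright, which I confirmed in a picture. I then pushed it home low with two open fingertips. The jar was gripped low, slid across, and pushed home the same way.
- **Containers home:** Contact force rose to about 7 N for the bottle and 8.5 N for the jar. In the last wrist image, after the bar was shut, both are still in place. Their centres are 7.3 mm apart in depth, against 8 mm expected.
- **Bar shut:** It met its stop with about 5 N, within 0.5 mm of where I predicted. The knob appears within 3 pixels of its expected place.
- **Bystanders:** Comparing side views from before and after showed no change at the mortar, dish or larger bottle.

The three cameras disagreed by up to about 6 mm across the table, so I aligned everything from close-up wrist views. The 12-picture limit was reached before the bar closed, so the final checks were done by code on new images rather than by eye.

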